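Tidy the nest of parts pots on the electronics desk

TASK

The job on the desk is finished, so put the four empty steel parts pots away: slide the largest pot, upright and without lifting it, wholly onto the round black mat, and nest the others inside it in order of size, each fully seated upright in the next larger one. Leave everything else on the desk where it stands.

Things in the scene. Friction and masses are not known exactly. Their poses are not given: they have to be found in the camera images.
- pot_1: The largest of 4 round, open, plain steel parts pots, alike but for size. Collar 70 mm across, its top 24 mm of height, 8 mm thick round a 54 mm mouth; height 64; body under the collar tapers 59 to 56 mm at the foot (wall 2.5, floor 4). 300 g. Starts upright. Origin: underside centre, z up. Dark felt under its foot, so it slides easily (friction about 0.2). Starts off the mat.
- pot_2: The second largest of 4 round, open, plain steel parts pots, alike but for size. Collar 60 mm across, its top 24 mm of height, 8 mm thick round a 44 mm mouth; height 58; body under the collar tapers 49 to 41 mm at the foot (wall 2.5, floor 4). 120 g. Starts upright. Origin: underside centre, z up. Nested: collar sits on the larger pot's rim, foot 30 mm above its foot, 2.5 mm play.
- pot_3: The third of 4 round, open, plain steel parts pots, alike but for size. Collar 50 mm across, its top 24 mm of height, 8 mm thick round a 34 mm mouth; height 52; body under the collar tapers 39 to 31 mm at the foot (wall 2.5, floor 4). 90 g. Starts upright. Origin: underside centre, z up. Nested: collar sits on the larger pot's rim, foot 30 mm above its foot, 2.5 mm play.
- pot_4: The smallest of 4 round, open, plain steel parts pots, alike but for size. Collar 40 mm across, its top 24 mm of height, 8 mm thick round a 24 mm mouth; height 46; body under the collar tapers 29 to 21 mm at the foot (wall 2.5, floor 4). 60 g. Starts upright. Origin: underside centre, z up. Nested: collar sits on the larger pot's rim, foot 30 mm above its foot, 2.5 mm play.
- mat: The pots' place: a round black rubber mat 110 mm across lying on the desk, under 1 mm thick, fixed, so thin that things slide onto it without catching. Origin: its centre on the desk.
- reel: Bystander among the pots: a black solder reel wound with wire, standing on its end, 58 mm across, 46 mm high. Origin: centre of its underside.
- tape: Bystander among the pots: a roll of black insulating tape lying flat, a ring 64 mm across, 19 mm high, 38 mm hole. Origin: centre of its underside.
- jar: Bystander among the pots: an amber flux jar with a black cap, 54 mm across, 48 mm high. Origin: centre of its underside.
- spray: Bystander among the pots: a white and blue spray can, 52 mm across, 138 mm high. Origin: centre of its underside.
- mouse: Bystander to the right of the pots (-y): a black computer mouse 100 mm long (its x axis), 58 mm wide, 34 mm high. Origin: centre of its underside.
- meter: Bystander to the left of the pots (+y): a yellow handheld multimeter lying on its back, 185 mm long (its x axis), 88 mm wide, 45 mm high. Origin: centre of its underside.
- mug: Bystander at the back left: a white mug 80 mm across, 95 mm high, handle on its +y side reaching 77 mm from its axis, on a 6 mm cork coaster. Origin: centre of its underside.
- espresso: Bystander at the back right: a white espresso cup on its saucer (one piece), saucer 120 mm across, cup 62 mm across, 55 mm high in all. Origin: centre of the saucer's underside.

How it is judged:
At the end, for the whole second after the job is handed in: Largest pot upright on the desk within 27 mm of the mat's centre; second pot in it, third in the second, smallest in the third, each with its foot 27 to 33 mm above its holder's foot, centred within 6 mm and aligned within 0.06 rad; all at rest (horizontal distance between pot_1 and mat below 0.027 m and height (world z) of pot_1 below 0.004 m and angle between pot_1's own z axis and vertical below 0.05 rad and linear speed of each of pot_1, pot_2, pot_3, pot_4 below 0.02 m/s and z of pot_2 in the frame of pot_1 between 0.027 and 0.033 m and horizontal distance between pot_2 and pot_1 below 0.006 m and angle between the z axis of pot_2 and the z axis of pot_1, either way round below 0.06 rad and angle between each of pot_2, pot_3, pot_4's own z axis and vertical below 0.12 rad and z of pot_3 in the frame of pot_2 between 0.027 and 0.033 m and horizontal distance between pot_3 and pot_2 below 0.006 m and angle between the z axis of pot_3 and the z axis of pot_2, either way round below 0.06 rad and z of pot_4 in the frame of pot_3 between 0.027 and 0.033 m and horizontal distance between pot_4 and pot_3 below 0.006 m and angle between the z axis of pot_4 and the z axis of pot_3, either way round below 0.06 rad); the robot touches nothing.
It fails at once if the largest pot was lifted off the desk (its underside's centre more than 15 mm up) or tipped (height (world z) of pot_1 above 0.015 m or angle between pot_1's own z axis and vertical above 0.5 rad).
It fails at once if the reel, tape, jar or spray can was knocked over or shoved more than 25 mm (distance of any of reel, jar, spray, tape from where it was at the start of the episode above 0.025 m or angle between any of reel, jar, spray, tape's own z axis and vertical above 0.35 rad).
It fails at once if the mouse, meter, mug or espresso cup was knocked over or shoved more than 25 mm (distance of any of mouse, meter, mug, espresso from where it was at the start of the episode above 0.025 m or angle between any of mouse, meter, mug, espresso's own z axis and vertical above 0.35 rad).
It also fails if it takes over 72 s, if anything falls off the work surface, if the arm or the gripper's body presses on something with over 40 N, if the wrist force passes 120 N, or if a joint passes its speed limit or range.

ROBOT

A 6-joint arm with a two-finger parallel gripper is mounted at the origin on the work surface. World frame = base frame: x ahead of the robot, y to its left, z up, the work surface at z = 0. Lengths are in m, angles in rad, forces in N, time in s.
With the tool pointing down it reaches from about 0.3 to 0.85 m from the base axis. Payload 4.2 kg.
Tool frame: the origin (TCP) lies midway between the tips of the shut fingers; the grasp point (between the pads) lies 19 mm behind it (ctrl.grip_depth is the distance from the TCP to the grasp point, in m); z points along the fingers, y is the line along which they close (so a half turn about z gives the same grasp; the last joint's range is limited). The gripper opens to 91 mm and grips with 3 to 60 N. Pads are 32 mm wide; open, the fingers measure 118 mm over their backs; the gripper's body (76 mm by 178 mm) begins 60 mm behind the grasp point.
Start: joints at [-1.27, 0.32, 1.565, -0, 1.257, -0.02], TCP at [0.181, -0.546, 0.214] pointing down, gripper open.
Joint ranges: [-3.11, 3.11], [-0.84, 2.01], [0.21, 2.61], [-1.34, 4.49], [0.05, 2.63], [-2.56, 2.56]. Speed limits (rad/s): [2.57, 2.57, 3.14, 3.14, 3.14, 3.14].

INTERFACE

Orientations are given as a unit quaternion [w, x, y, z].
In Python, from station import get_obs, eyes, job, ctrl gives the robot as it stands.
- The arm moves only by the shell command python3 -m crank 'ROWS' [FORCE]. ROWS is text: rows parted by semicolons, each of 7 numbers parted by spaces: the shift along the tool's x, y, z scaled (see below), then the turn, a rotation vector about the tool's x, y, z scaled (see below), then the closure, from 0 (fully open) to 1 (shut). A call has 1 to 20 rows; each row is the pose to reach, as a shift and turn from the pose commanded when the call began, along the tool's axes at that moment; what a row does not reach only later rows make up. The controller multiplies each number of a shift by 0.4 m and each number of a turn by 90 degrees. A row lasts 1/8 s, in which the tool goes at most 62.5 mm and 10.7 degrees, less where a joint would pass 70% of its speed; a pose out of reach is approached as far as the arm can. A call with a number of a shift or a turn outside -1 to 1 is refused whole. A call with a gripper value outside its range is refused whole. The fingers move at their own pace and stop on an object; FORCE is the grip in N (left out, the last holds). Time passes only in rows, so rows that repeat a pose let the fingers close. It gives the time, the measured TCP pose, the force, the opening and the grip force at its end, in the units of the state.
- get_obs(): the state, without advancing time (a new reading comes with each control period).
- eyes.camera(name): name is "scene" or "side" or "wrist"; returns a dict with "color" (400x640x3 uint8, red, green, blue), "z_map" (400x640 float32, m along the optical axis (not along the pixel's ray), 0 where there is no reading), "fx", "fy", "cx", "cy" (pixels), "position" and "orientation" of the camera in the world; the wrist camera has in their place "hand_eye" (4x4, takes a point from camera to tool coordinates, whose origin is the TCP and whose axes are the flange's). Camera axes: x right, y down, z forward; pixel columns grow to the right and rows downward; lengths in m; the calibration is good to about 2 mm. A picture is of the moment at which its call begins: read the wrist's pose just before it.
- job.hand_in(): hands the job in; it is judged then, once.
The state is a dict: "time": time; "q": joint angles; "qvel": joint speeds; "tau": joint torques, N m; "position": TCP position; "tcp_rot": TCP orientation; "ft_force": force on the tool from outside, world axes, zero at the start; "torque": the same for the moment, N m; "grip_width": finger opening in m; "grasp_force": force on a finger pad.
Only numpy, scipy, OpenCV 4.12 (cv2) and the standard library are available. Lean on these libraries where they do the work, as an engineer would, in place of code of your own. Each camera call takes 0.05 s, during which the arm holds its last target. There are 200 camera calls.

## Working session

There is one attempt and no reset: what is moved stays moved. The work goes in short steps, Python scripts to look and compute and a shell command to move; the robot and the scene stay as the last step left them, time stands still between calls to the robot, and variables do not carry over. Pictures are saved under pics/ and viewed, at most 10 in all, crops included, and the job is handed in when it is done.

```bash
ls; mkdir -p pics; cat > h.py <<'E'
import numpy as np,cv2
from scipy.spatial.transform import Rotation as R
from station import get_obs,eyes,job,ctrl
def rot(q): return R.from_quat([q[1],q[2],q[3],q[0]]).as_matrix()
def snap(n,f=None):
    o=get_obs(); c=eyes.camera(n)
    if n=='wrist':
        T=np.eye(4);T[:3,:3]=rot(o['tcp_rot']);T[:3,3]=o['position'];T=T@np.array(c['hand_eye']);c['Rw'],c['t']=T[:3,:3],T[:3,3]
    else: c['Rw'],c['t']=rot(c['orientation']),np.array(c['position'])
    if f: cv2.imwrite('pics/'+f,c['color'][:,:,::-1])
    return c
def ray(c,u,v,z):
    d=c['Rw']@np.array([(u-c['cx'])/c['fx'],(v-c['cy'])/c['fy'],1]); return c['t']+d*(z-c['t'][2])/d[2]
def cloud(c):
    v,u=np.mgrid[:400,:640];Z=c['z_map']
    P=np.stack([(u-c['cx'])/c['fx']*Z,(v-c['cy'])/c['fy']*Z,Z],-1)@c['Rw'].T+c['t']; P[Z==0]=np.nan
    return P
E
python3 - <<'E'
from h import *
for n in('scene','side'):
    c=snap(n,n+'0.png');print(n,c['t'],c['Rw'][:,2],c['fx'])
o=get_obs();print(o);print(ctrl.grip_depth)
E
```

```text
pics
scene [ 1.47429395 -0.27110858  0.86103691] [-0.73880287  0.22440173 -0.63546375] 410.71654875967204
side [0.35939783 0.8183528  1.05242359] [ 0.13498553 -0.62170239 -0.77153421] 483.930345895196
{'time': 0.1, 'q': array([-1.26998641e+00,  3.20250641e-01,  1.56556194e+00,  2.27749193e-06,
        1.25741215e+00, -2.00149522e-02]), 'qvel': array([ 0.00135637, -0.00078172, -0.00224957, -0.00041814, -0.00048787,
       -0.00164857]), 'tau': array([ 4.52720042e-04, -4.13331699e+01, -2.32510096e+01,  7.29586976e-02,
        4.21954854e-02, -4.91246135e-05]), 'position': array([ 0.18118311, -0.54522456,  0.21318944]), 'tcp_rot': array([-8.08157064e-04,  9.87161219e-01,  1.59724959e-01, -1.13120891e-04]), 'ft_force': array([ 0.48265824, -0.36858248, -0.38512175]), 'torque': array([-0.0148597 , -0.06975483,  0.0020827 ]), 'grasp_force': 0.0, 'grip_width': 0.0908832341329626}
0.0188
```

View pics/scene0.png

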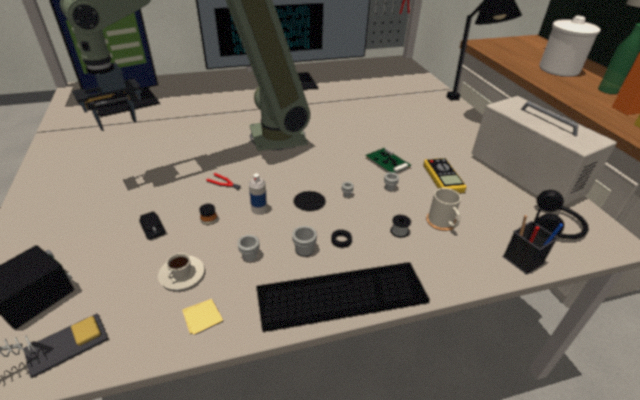

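View pics/side0.png

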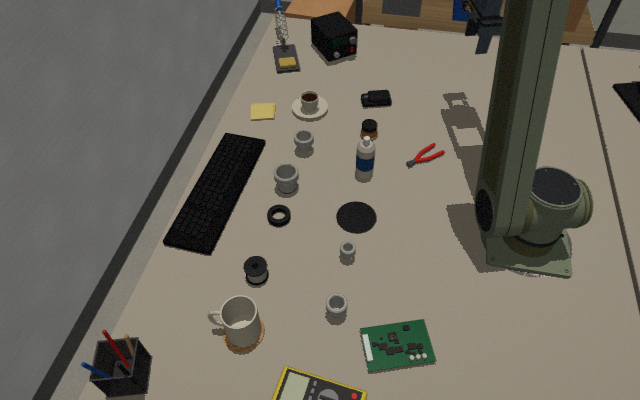

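The pictures show, in side view: pot_1 (287,177), pot_2 (304,141), pot_3 (337,306), pot_4 (347,251), mat (356,217), tape (279,215), reel (256,270), spray (366,158) and jar (369,130).

```bash
python3 - <<'E'
from h import *
c=[snap('side'),snap('scene')]
P=[cloud(x) for x in c]
S={'p1':(287,170,.064,35),'p2':(304,135,.058,30),'p3':(337,299,.052,25),'p4':(347,245,.046,20),'mat':(356,217,0,55),'tape':(279,213,.019,32),'reel':(256,264,.046,29),'spray':(366,140,.138,26),'jar':(370,124,.048,27)}
for n,(u,v,h,r) in S.items():
    g=ray(c[0],u,v,h)[:2]; out=[np.round(g,3)]
    if n!='mat':
      for p in P:
        m=(np.hypot(p[...,0]-g[0],p[...,1]-g[1])<r/1000+.02)&(abs(p[...,2]-h)<.006)
        q=p[m][:,:2]
        if len(q)>8:
            (x,y),rr=cv2.minEnclosingCircle(q.astype(np.float32)); out+=[np.round([x,y,rr],4),len(q)]
    print(n,*out)
E
```

```text
p1 [ 0.656 -0.062] [ 0.6579 -0.0551  0.0361] 186 [ 0.6644 -0.0559  0.0365] 181
p2 [ 0.643 -0.216] [ 0.6431 -0.2127  0.0314] 136 [ 0.649  -0.2147  0.0307] 154
p3 [0.447 0.296] [0.4469 0.304  0.0259] 213 [0.4538 0.3041 0.0275] 77
p4 [0.45  0.141] [0.4476 0.1469 0.0205] 126 [0.4555 0.1458 0.0204] 64
mat [0.446 0.015]
tape [0.651 0.056] [0.652  0.0578 0.033 ] 260 [0.6569 0.0577 0.0333] 209
reel [0.658 0.239] [0.6596 0.2432 0.03  ] 391 [0.6632 0.2421 0.032 ] 206
spray [ 0.45  -0.146] [ 0.4544 -0.1541  0.013 ] 34 [ 0.458  -0.1551  0.0111] 24
jar [ 0.457 -0.313] [ 0.4583 -0.3124  0.0262] 143 [ 0.4639 -0.3137  0.0265] 149
```

```bash
python3 -m crank '0 0 0 0 0 0.204 0; .38 -.2 -.09 0 0 0.204 0; .76 -.39 -.09 0 0 .204 0; .76 -.39 -.09 0 0 .204 0; .76 -.39 -.09 0 0 .204 0; .76 -.39 -.09 0 0 .204 0; .76 -.39 -.09 0 0 .204 0; .76 -.39 -.09 0 0 .204 0;.76 -.39 -.09 0 0 .204 0' 15
```

```text
time: 1.32
position: [0.42, -0.3022, 0.2497]
tcp_rot: [0.0, 1.0, 0.0, -0.0]
ft_force: [-0.0, 0.3, 0.2]
grip_width: 0.0909
grasp_force: 0.0
```

```bash
python3 -m crank '.6 -.616 0 0 0 0 0;.6 -.616 0 0 0 0 0;.6 -.616 0 0 0 0 0;.6 -.616 0 0 0 0 0;.6 -.616 0 0 0 0 0;.6 -.616 0 0 0 0 0;.6 -.616 0 0 0 0 0;.6 -.616 0 0 0 0 0'
python3 - <<'E'
from h import *
c=snap('wrist','w1.png');print(c['t'],c['Rw'],c['fx'])
P=cloud(c)
for n,g,h,r in(('p1',(.661,-.0555),.064,.035),('p2',(.646,-.2137),.058,.03),('tape',(.654,.058),.019,.032)):
    m=(np.hypot(P[...,0]-g[0],P[...,1]-g[1])<r+.02)&(abs(P[...,2]-h)<.006)
    q=P[m][:,:2]
    if len(q)>8: print(n,cv2.minEnclosingCircle(q.astype(np.float32)),len(q),np.median(P[m][:,2]))
s=snap('scene');t=snap('side')
for c,u,v in((s,310,200),(t,356,217)):
    m=(c['color'].max(2)<50).astype(np.uint8);n,l,st,ce=cv2.connectedComponentsWithStats(m)
    k=l[v,u];print(st[k],ce[k],ray(c,*ce[k],0))
E
```

```text
time: 2.33
position: [0.6597, -0.0571, 0.2496]
tcp_rot: [0.0, 1.0, -0.001, -0.001]
ft_force: [0.5, -0.2, -0.2]
grip_width: 0.0907
grasp_force: 0.0
[ 0.72708507 -0.05794777  0.42044443] [[-2.22712380e-03 -9.70478951e-01 -2.41175551e-01]
 [-9.99997103e-01  2.38154210e-03 -3.48787948e-04]
 [ 9.12861089e-04  2.41174076e-01 -9.70481443e-01]] 307.8765187985816
p1 ((0.6604569554328918, -0.05829940363764763), 0.035196494311094284) 1138 0.0634404870149326
p2 ((0.6462019681930542, -0.2150994837284088), 0.03041667304933071) 972 0.0573128197677861
tape ((0.6542644500732422, 0.05625567212700844), 0.03200029209256172) 1203 0.01900744044116215
[295 191  30  20 461] [309.87201735 200.68329718] [0.44929153 0.01749442 0.        ]
[336 202  40  32 982] [355.70468432 217.18431772] [0.44677429 0.01540849 0.        ]
```

View pics/w1.png

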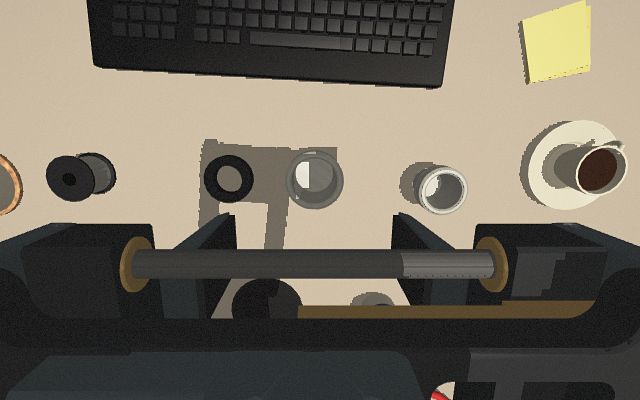

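The wrist view shows pot_1 at (315,180), tape at (229,179) and pot_2 at (441,188). The mat is at (0.448, 0.016), so I'll grip pot_1's collar and slide it.

```bash
python3 -m crank '.002 .003 .25 0 0 0 0;.002 .003 .44 0 0 0 0;.002 .003 .5 0 0 0 0;.002 .003 .517 0 0 0 0;.002 .003 .517 0 0 0 0;.002 .003 .517 0 0 0 0;.002 .003 .517 0 0 0 1;.002 .003 .517 0 0 0 1;.002 .003 .517 0 0 0 1;.002 .003 .517 0 0 0 1;.002 .003 .517 0 0 0 1;.002 .003 .517 0 0 0 1;.002 .003 .517 0 0 0 1;.002 .003 .517 0 0 0 1' 12
```

```text
time: 4.22
position: [0.6619, -0.0567, 0.0442]
tcp_rot: [0.0, 1.0, 0.0, 0.001]
ft_force: [-0.7, -0.8, 6.4]
grip_width: 0.0702
grasp_force: 12.0
```

```bash
python3 -m crank '-.03 -.01 0 0 0 0 1;-.1 -.034 0 0 0 0 1;-.18 -.062 0 0 0 0 1;-.26 -.089 0 0 0 0 1;-.34 -.117 0 0 0 0 1;-.42 -.144 0 0 0 0 1;-.49 -.168 0 0 0 0 1;-.525 -.18 0 0 0 0 1;-.535 -.184 0 0 0 0 1;-.535 -.184 0 0 0 0 1;-.535 -.184 0 0 0 0 1;-.535 -.184 0 0 0 0 1;-.535 -.184 0 0 0 0 0;-.535 -.184 0 0 0 0 0;-.535 -.184 0 0 0 0 0;-.535 -.184 0 0 0 0 0;-.535 -.184 -.2 0 0 0 0;-.535 -.184 -.4 0 0 0 0;-.535 -.184 -.51 0 0 0 0;-.535 -.184 -.51 0 0 0 0'; cat > near.py <<'E'
from h import *
import sys
# near.py cam x y h r : circle centre of a rim at height h
n=sys.argv[1]; c=snap(n);P=cloud(c)
for a in sys.argv[2:]:
    x,y,h,r=map(float,a.split(','))
    m=(np.hypot(P[...,0]-x,P[...,1]-y)<r+.02)&(abs(P[...,2]-h)<.006)
    q=P[m][:,:2]
    print(a,np.round(cv2.minEnclosingCircle(q.astype(np.float32))[0],4),np.round(cv2.minEnclosingCircle(q.astype(np.float32))[1],4),len(q),np.round(np.median(P[m][:,2]),4)) if len(q)>8 else print(a,'none')
E
python3 near.py wrist .448,.0165,.064,.035; python3 near.py side .448,.0165,.064,.035;python3 near.py scene .448,.0165,.064,.035
```

```text
time: 6.72
position: [0.4492, 0.0171, 0.2515]
tcp_rot: [-0.0, 1.0, 0.0, 0.004]
ft_force: [-0.5, 0.3, -1.0]
grip_width: 0.0914
grasp_force: 0.0
.448,.0165,.064,.035 [0.446  0.0166] 0.0351 1111 0.0634
.448,.0165,.064,.035 [0.4444 0.0183] 0.0369 215 0.0631
.448,.0165,.064,.035 [0.4505 0.0182] 0.0351 117 0.0632
```

```bash
python3 -m crank '.15 .17 0 0 0 0 0;.3 .34 0 0 0 0 0;.44 .5 0 0 0 0 0;.493 .58 0 0 0 0 0;.493 .58 0 0 0 0 0;.493 .58 0 0 0 0 0;.493 .58 0.1 0 0 0 0;.493 .58 0.2 0 0 0 0;.493 .58 .2 0 0 0 0;.493 .58 .2 0 0 0 0;.493 .58 .2 0 0 0 0'; python3 near.py wrist .6463,-.2150,.058,.03
```

```text
time: 8.25
position: [0.6455, -0.215, 0.1694]
tcp_rot: [0.001, 1.0, 0.0, 0.002]
ft_force: [0.1, -0.4, -0.1]
grip_width: 0.0911
grasp_force: 0.0
.6463,-.2150,.058,.03 [ 0.6465 -0.2154] 0.0302 1487 0.0574
```

```bash
python3 -m crank '.0025 0 .15 0 0 0 0;.0025 0 .28 0 0 0 0;.0025 0 .328 0 0 0 0;.0025 0 .328 0 0 0 0;.0025 0 .328 0 0 0 0;.0025 0 .328 0 0 0 0;.0025 0 .328 0 0 0 1;.0025 0 .328 0 0 0 1;.0025 0 .328 0 0 0 1;.0025 0 .328 0 0 0 1;.0025 0 .328 0 0 0 1;.0025 0 .328 0 0 0 1;.0025 0 .328 0 0 0 1;.0025 0 .328 0 0 0 1;.0025 0 .28 0 0 0 1;.0025 0 .16 0 0 0 1;.0025 0 0.03 0 0 0 1;.0025 0 0.03 0 0 0 1;.0025 0 0.03 0 0 0 1' 15; python3 near.py wrist .6463,-.2150,.176,.03
```

```text
time: 10.68
position: [0.6447, -0.2148, 0.1539]
tcp_rot: [-0.0, 1.0, 0.0, -0.001]
ft_force: [0.1, -0.4, -1.7]
grip_width: 0.0604
grasp_force: 15.0
.6463,-.2150,.176,.03 [ 0.6552 -0.2158] 0.0406 4218 0.1753
```

```bash
python3 -m crank '-.08 -.093 0 0 0 0 1;-.19 -.22 0 0 0 0 1;-.3 -.348 0 0 0 0 1;-.4 -.464 0 0 0 0 1;-.47 -.545 0 0 0 0 1;-.5 -.58 0 0 0 0 1;-.5 -.58 0 0 0 0 1;-.5 -.58 0 0 0 0 1;-.5 -.58 0.08 0 0 0 1;-.5 -.58 0.08 0 0 0 1;-.5 -.58 0.08 0 0 0 1'; python3 - <<'E'
from h import *
snap('wrist','w2.png')
E
```

```text
time: 12.1
position: [0.4466, 0.0164, 0.1236]
tcp_rot: [0.0, 1.0, -0.0, 0.0]
ft_force: [-0.1, -0.6, -0.5]
grip_width: 0.0603
grasp_force: 15.0
```

View pics/w2.png

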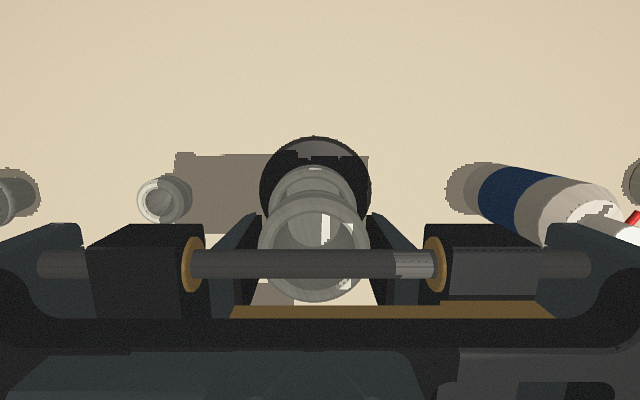

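The wrist view shows pot_2 held level at (314,240), over pot_1 and the mat (315,190). I'll lower it and release.

```bash
python3 -m crank '0 0 .04 0 0 0 1;0 0 .08 0 0 0 1;0 0 .11 0 0 0 1;0 0 .13 0 0 0 1;0 0 .14 0 0 0 1;0 0 .14 0 0 0 1' 
```

```text
time: 12.9
position: [0.4456, 0.017, 0.0672]
tcp_rot: [0.0, 1.0, 0.0, 0.0]
ft_force: [-0.2, 1.1, -1.1]
grip_width: 0.0601
grasp_force: 15.0
```

```bash
python3 -m crank '0 0 0 0 0 0 0;0 0 0 0 0 0 0;0 0 0 0 0 0 0;0 0 0 0 0 0 0;0 0 -.12 0 0 0 0;0 0 -.3 0 0 0 0;0 0 -.46 0 0 0 0;0 0 -.46 0 0 0 0;0 0 -.46 0 0 0 0;0 0 -.46 0 0 0 0';  python3 near.py wrist .446,.0168,.088,.03 .4505,.304,.052,.025 .4515,.146,.046,.02
```

```text
time: 14.15
position: [0.4443, 0.017, 0.2491]
tcp_rot: [0.0, 1.0, 0.0, -0.002]
ft_force: [0.7, 0.5, -0.3]
grip_width: 0.0911
grasp_force: 0.0
.446,.0168,.088,.03 [0.4465 0.0163] 0.0302 1083 0.0874
.4505,.304,.052,.025 [0.449 0.303] 0.026 846 0.051
.4515,.146,.046,.02 [0.4494 0.1448] 0.0204 569 0.0453
```

```bash
python3 -m crank '.01 -.15 0 0 0 0 0;.01 -.3 0 0 0 0 0;.01 -.45 0 0 0 0 0;.01 -.6 0 0 0 0 0;.01 -.715 0 0 0 0 0;.01 -.715 0 0 0 0 0;.01 -.715 0.1 0 0 0 0;.01 -.715 .2 0 0 0 0;.01 -.715 .2 0 0 0 0;.01 -.715 .2 0 0 0 0;.01 -.715 .2 0 0 0 0'; python3 near.py wrist .449,.303,.052,.025
```

```text
time: 15.58
position: [0.4505, 0.3033, 0.1728]
tcp_rot: [-0.001, 1.0, -0.0, 0.001]
ft_force: [0.9, -0.4, -0.5]
grip_width: 0.0913
grasp_force: 0.0
.449,.303,.052,.025 [0.4483 0.3033] 0.0251 1106 0.0514
```

```bash
python3 -m crank '-.003 0 .15 0 0 0 0;-.003 0 .28 0 0 0 0;-.003 0 .348 0 0 0 0;-.003 0 .348 0 0 0 0;-.003 0 .348 0 0 0 0;-.003 0 .348 0 0 0 0;-.003 0 .348 0 0 0 1;-.003 0 .348 0 0 0 1;-.003 0 .348 0 0 0 1;-.003 0 .348 0 0 0 1;-.003 0 .348 0 0 0 1;-.003 0 .348 0 0 0 1;-.003 0 .348 0 0 0 1;-.003 0 .348 0 0 0 1;-.003 0 .348 0 0 0 1;-.003 0 .28 0 0 0 1;-.003 0 .16 0 0 0 1;-.003 0 0.03 0 0 0 1;-.003 0 0 0 0 0 1;-.003 0 0 0 0 0 1' 15; python3 near.py wrist .449,.303,.191,.012
```

```text
time: 18.12
position: [0.4481, 0.3028, 0.171]
tcp_rot: [0.0, 1.0, 0.0, 0.0]
ft_force: [-0.9, 0.5, -1.2]
grip_width: 0.0486
grasp_force: 15.0
.449,.303,.191,.012 [0.4501 0.3031] 0.0315 2883 0.1907
```

```bash
python3 -m crank '0 .1 0 0 0 0 1;0 .24 0 0 0 0 1;0 .38 0 0 0 0 1;0 .52 0 0 0 0 1;0 .64 0 0 0 0 1;-.005 .7 0 0 0 0 1;-.005 .716 0 0 0 0 1;-.005 .716 0 0 0 0 1;-.005 .716 .06 0 0 0 1;-.005 .716 .06 0 0 0 1;-.005 .716 .06 0 0 0 1'; python3 - <<'E'
from h import *
snap('wrist','w3.png')
E
```

```text
time: 19.55
position: [0.4466, 0.0173, 0.1474]
tcp_rot: [-0.0, 1.0, 0.001, 0.0]
ft_force: [0.3, 0.2, -1.0]
grip_width: 0.0492
grasp_force: 15.0
```

View pics/w3.png

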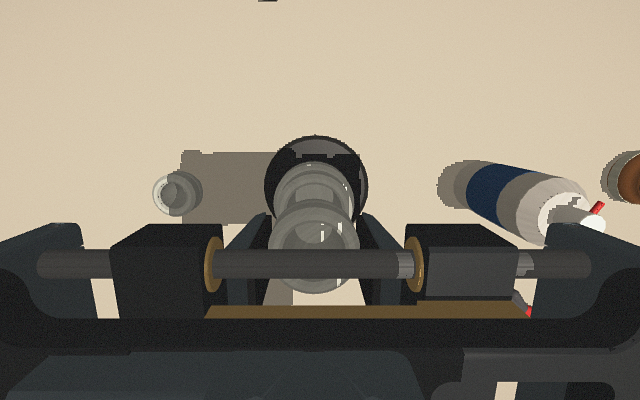

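Pot_3 is level at (314,245), over the stack at (315,195). Lowering it now.

```bash
python3 -m crank '0 0 .04 0 0 0 1;0 0 .08 0 0 0 1;0 0 .11 0 0 0 1;0 0 .126 0 0 0 1;0 0 .136 0 0 0 1;0 0 .136 0 0 0 1;0 0 .136 0 0 0 1' 
```

```text
time: 20.48
position: [0.4466, 0.0166, 0.0931]
tcp_rot: [0.0, 1.0, 0.0, 0.0]
ft_force: [0.9, -0.1, -1.3]
grip_width: 0.0491
grasp_force: 15.0
```

```bash
python3 -m crank '0 0 0 0 0 0 0;0 0 0 0 0 0 0;0 0 0 0 0 0 0;0 0 0 0 0 0 0;0 0 -.12 0 0 0 0;0 0 -.3 0 0 0 0;0 0 -.4 0 0 0 0;0 0 -.4 0 0 0 0;0 0 -.4 0 0 0 0;0 0 -.4 0 0 0 0';  python3 near.py wrist .446,.0168,.11,.025 .4495,.1448,.046,.02
```

```text
time: 21.72
position: [0.4453, 0.0166, 0.2511]
tcp_rot: [0.0, 1.0, 0.0, -0.002]
ft_force: [-0.2, -0.4, -0.2]
grip_width: 0.0914
grasp_force: 0.0
.446,.0168,.11,.025 [0.4467 0.0158] 0.0252 1029 0.1113
.4495,.1448,.046,.02 [0.4495 0.1446] 0.0201 563 0.0452
```

```bash
python3 -m crank '.009 -.15 0 0 0 0 0;.009 -.3 0 0 0 0 0;.009 -.32 0 0 0 0 0;.009 -.32 0.1 0 0 0 0;.009 -.32 .2 0 0 0 0;.009 -.32 .2 0 0 0 0;.009 -.32 .2 0 0 0 0;.009 -.32 .2 0 0 0 0'; python3 near.py wrist .4495,.1446,.046,.02
```

```text
time: 22.78
position: [0.451, 0.1446, 0.1743]
tcp_rot: [-0.0, 1.0, -0.0, 0.002]
ft_force: [1.1, 0.2, -0.5]
grip_width: 0.0911
grasp_force: 0.0
.4495,.1446,.046,.02 [0.4493 0.1451] 0.0202 815 0.0453
```

```bash
python3 -m crank '-.001 0 .15 0 0 0 0;-.001 0 .28 0 0 0 0;-.001 0 .34 0 0 0 0;-.001 0 .366 0 0 0 0;-.001 0 .366 0 0 0 0;-.001 0 .366 0 0 0 0;-.001 0 .366 0 0 0 1;-.001 0 .366 0 0 0 1;-.001 0 .366 0 0 0 1;-.001 0 .366 0 0 0 1;-.001 0 .366 0 0 0 1;-.001 0 .366 0 0 0 1;-.001 0 .366 0 0 0 1;-.001 0 .366 0 0 0 1;-.001 0 .366 0 0 0 1;-.001 0 .366 0 0 0 1;-.001 0 .28 0 0 0 1;-.001 0 .14 0 0 0 1;-.001 0 0 0 0 0 1;-.001 0 0 0 0 0 1' 15; python3 near.py wrist .449,.145,.192,.01
```

```text
time: 25.32
position: [0.4523, 0.1454, 0.177]
tcp_rot: [-0.001, 1.0, 0.0, 0.005]
ft_force: [-0.2, -0.4, -1.0]
grip_width: 0.04
grasp_force: 15.0
.449,.145,.192,.01 [0.4541 0.1449] 0.0269 1901 0.1958
```

```bash
python3 -m crank '0 .06 0 0 0 0 1;0 .16 0 0 0 0 1;-.007 .26 0 0 0 0 1;-.007 .321 0 0 0 0 1;-.007 .321 0 0 0 0 1;-.007 .321 .02 0 0 0 1;-.007 .321 .02 0 0 0 1;-.007 .321 .02 0 0 0 1;-.007 .321 .02 0 0 0 1'; python3 near.py wrist .4467,.0163,.184,.008;  python3 - <<'E'
from h import *
snap('wrist','w4.png')
E
```

```text
time: 26.5
position: [0.4468, 0.0167, 0.1648]
tcp_rot: [0.0, 1.0, 0.001, 0.0]
ft_force: [-0.9, 0.2, -0.5]
grip_width: 0.0396
grasp_force: 15.0
.4467,.0163,.184,.008 [0.4484 0.0163] 0.027 1840 0.1841
```

View pics/w4.png

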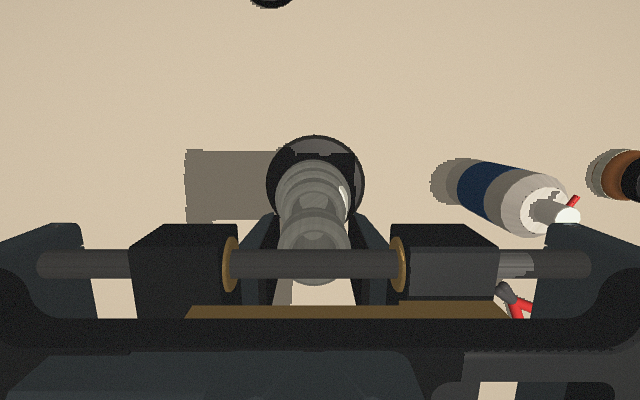

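Pot_4 is aligned over the stack, at (314,240). Lowering it and releasing.

```bash
python3 -m crank '0 0 .04 0 0 0 1;0 0 .08 0 0 0 1;0 0 .11 0 0 0 1;0 0 .119 0 0 0 1;0 0 .119 0 0 0 1;0 0 .119 0 0 0 1;0 0 .119 0 0 0 1' ; python3 -m crank '0 0 0 0 0 0 0;0 0 0 0 0 0 0;0 0 0 0 0 0 0;0 0 0 0 0 0 0;0 0 -.12 0 0 0 0;0 0 -.3 0 0 0 0;0 0 -.4 0 0 0 0;0 0 -.4 0 0 0 0;0 0 -.4 0 0 0 0;0 0 -.4 0 0 0 0;0 0 -.4 0 0 0 0'
python3 near.py wrist .4467,.0163,.136,.02 .4467,.0163,.112,.025 .4467,.0163,.088,.03 .4467,.0163,.064,.035;  python3 - <<'E'
from h import *
c=snap('side');cv2.imwrite('pics/s2.png',cv2.resize(c['color'][120:300,220:480,::-1],None,fx=3,fy=3))
E
```

```text
time: 27.48
position: [0.447, 0.0162, 0.1175]
tcp_rot: [0.0, 1.0, 0.0, 0.0]
ft_force: [0.3, -0.2, -0.8]
grip_width: 0.0397
grasp_force: 15.0
time: 28.85
position: [0.4461, 0.0162, 0.2759]
tcp_rot: [0.0, 1.0, 0.0, -0.001]
ft_force: [-0.6, 0.5, 0.4]
grip_width: 0.0912
grasp_force: 0.0
.4467,.0163,.136,.02 [0.4467 0.0157] 0.0202 752 0.1355
.4467,.0163,.112,.025 [0.4467 0.0157] 0.025 478 0.1112
.4467,.0163,.088,.03 [0.4467 0.016 ] 0.03 433 0.0873
.4467,.0163,.064,.035 [0.4461 0.0166] 0.035 391 0.0631
```

View pics/s2.png

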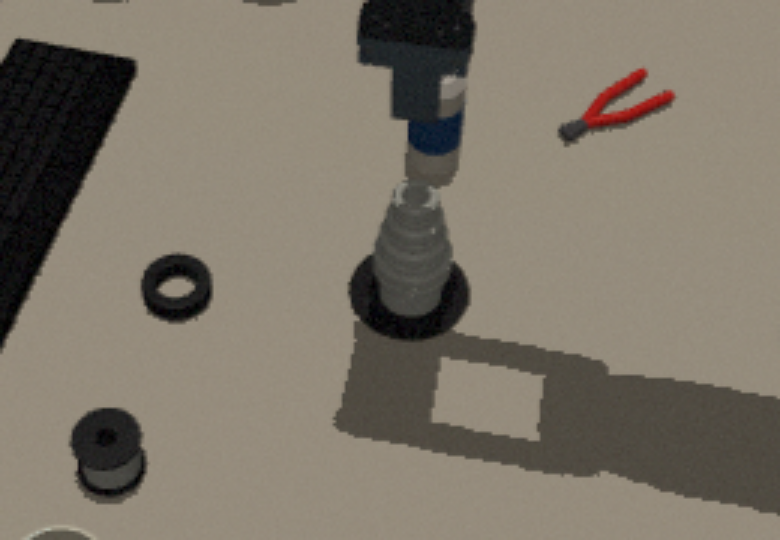

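The crop shows the full stack nested on the mat at about (410,260), and the rims are at 64, 88, 112 and 136 mm, concentric to within 1 mm.

```bash
python3 -c "
from station import job
print(job.hand_in())"
```

```text
the job is handed in; nothing more can be done
None
```

The four pots are nested upright on the mat, each seated in the next larger one and centred to within about 1 mm, no bystanders were touched, and the job was handed in at about 29 s with no verdict returned.

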